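# Unlock the balance keypad with the two-key hold and tare the beaker

## Robot

A 6-joint arm with a two-finger parallel gripper is mounted at the origin on the work surface. World frame = base frame: x ahead of the robot, y to its left, z up, the work surface at z = 0. Lengths are in mm, angles in degrees, forces in N, time in s.
With the tool pointing down it reaches from about 350 to 850 mm from the base axis. Payload 8.1 kg.
Tool frame: the origin (TCP) lies midway between the tips of the shut fingers; the grasp point (between the pads) lies 19 mm behind it; z points along the fingers, y is the line along which they close (so a half turn about z gives the same grasp; the last joint's range is limited). The gripper opens to 85 mm and grips with 20 to 120 N. Pads are 22 mm wide; open, the fingers measure 114 mm over their backs; the gripper's body (76 mm by 85 mm) begins 54 mm behind the grasp point. The pads swing forward as they close: fully open they stand 13 mm farther back than shut.
Start: joints at [-76.169, 7.471, 85.268, -0, 87.261, -4.893], TCP at [192.629, -568.242, 231.292] pointing down, gripper open.
Joint ranges: [-169.43, 169.43], [-51.17, 129.36], [1.28, 143.12], [-76.62, 256.62], [0, 156.53], [-152.29, 152.29]. Speed limits (degrees/s): [136.94, 136.94, 159.86, 180, 180, 180].

## Interface

Orientations are given as [roll, pitch, yaw] about the fixed x, y, z axes, in that order (R = Rz(yaw) Ry(pitch) Rx(roll)).
In Python, from bench import r gives the robot as it stands.
- The arm moves only by the tool send_rows, never from a script. Its argument "increments" is a list of rows, each a list of 6 numbers: the shift along the tool's x, y, z in mm, then the turn, a rotation vector about the tool's x, y, z in rad. A call has 1 to 5 rows; each row shifts and turns the commanded pose from where the row before left it, along the tool's axes as they then stand; what a row does not reach is not made up. A row lasts 1/8 s, in which the tool goes at most 62.5 mm and 10.7 degrees, less where a joint would pass 70% of its speed; a pose out of reach is approached as far as the arm can. A call is refused whole if a number of a shift passes 62.5 or a number of a turn 0.188, either way. A call with a gripper value outside its range is refused whole. "grip" is the closure, from -1 (fully open) to 1 (shut), set as the call begins (left out, the last holds). The fingers move at their own pace and stop on an object; "grip_force" is the grip in N (left out, the last holds). Time passes only in rows, so rows that do not move let the fingers close. It gives the time, the measured TCP pose, the force, the opening and the grip force at its end, in the units of the state.
- r.sense(): the state, without advancing time (a new reading comes with each control period).
- r.snapshot(name): name is "side" or "top"; returns a dict with "img" (400x640x3 uint8, blue, green, red), "z_map" (400x640 float32, mm along the optical axis (not along the pixel's ray), 0 where there is no reading), "fx", "fy", "cx", "cy" (pixels), "D" ([k1, k2, p1, p2, k3] as OpenCV has them; the pictures are not rectified), "view" (4x4, takes a point from world to camera coordinates). Camera axes: x right, y down, z forward; pixel columns grow to the right and rows downward; lengths in mm; the calibration is good to about 2 mm. A picture is of the moment at which its call begins.
- r.hand_in(): hands the job in; it is judged then, once.
The state is a dict: "time": time; "joint_pos": joint angles; "qd": joint speeds; "joint_efforts": joint torques, N m; "tool_pos": TCP position; "tcp_rot": TCP orientation; "ft_force": force on the tool from outside, world axes, zero at the start; "wrist_torque": the same for the moment, N m; "finger_gap": finger opening in mm; "grip_force": force on a finger pad.
Only numpy, scipy, OpenCV 4.12 (cv2) and the standard library are available. Lean on these libraries where they do the work, as an engineer would, in place of code of your own. Each camera call takes 0.05 s, during which the arm holds its last target. There are 200 camera calls.

## Task

The keypad of the laboratory balance is locked. Unlock it by pressing its two square keys down together, one fingertip on each, and holding both down for at least three seconds; then let them up and press the long bar key at the front edge to tare the steel beaker that stands on the pan. Press none of the round keys, touch neither the pan nor the beaker, do not lift or shove the balance, leave the other things where they stand, and finish clear with all keys up.

Things in the scene. Friction and masses are not known exactly. Their poses are not given: they have to be found in the camera images.
- balance: White laboratory balance, loose on rubber feet, about 3 kg, 262 mm deep (x), 200 mm wide (y). Origin: centre of its underside. x points from its key panel (front) to its pan (rear), z up. Housing under the pan: 61 mm high. The key panel slopes up at 14 degrees from 26 mm height at the front edge (x = -131 mm) to 52 mm (x = -26 mm). All keys are white, move square to the panel and spring back up.
- left_key_top (a point): Centre of the top of the left square key (20 x 20 mm), at balance (-82, +32, 45) mm when up, 7 mm proud of the panel. z axis: out of the panel; y: along the row to the left. Row across the panel: round, square, round, square, round; the squares are 64 mm apart, the round keys at 0 and +-76 mm from the middle.
- right_key_top (a point): The same point and axes on the right square key (20 x 20 mm), at balance (-82, -32, 45) mm.
- tare_bar_top (a point): Centre of the top face of the long bar key (18 mm along the slope, 62 mm along y), at balance (-113, 0, 38) mm when up, 32 mm down the slope from the line of the square keys. 7 mm proud of the panel. Axes as for the square keys.
- left_key (a joint): How far the left square key is pressed in, m: 0 up, 0.004 fully down. Needs 1.2 N to begin to move, 4 N fully down; it counts as pressed beyond 0.0025.
- right_key (a joint): The same for the right square key.
- tare_bar (a joint): The same for the bar key (0 up, 0.004 fully down, 1.2 to 4 N, pressed beyond 0.0025).
- round_left (a joint): The outer round key on the left (14 mm diameter, 4.5 mm proud): 0 up, 0.003 fully down, 1.2 to 4 N. Not to be pressed.
- round_mid (a joint): The round key half-way between the square keys, same size. Not to be pressed.
- round_right (a joint): The outer round key on the right, same size. Not to be pressed.
- pan: Round steel weighing pan, 150 mm diameter, carried on the balance; its top is 80 mm above the bench, its centre at balance x = +50 mm, y = 0. Origin: on the pan's axis, 19 mm below its top. Not to be touched.
- beaker: Open steel beaker standing on the pan: 72 mm diameter over the rim, 74 mm high, about 0.13 kg; origin at the centre of its underside, z up its axis. Not to be touched.
- cone: Brass flow cone (open truncated cone: 60 mm diameter at the foot, 36 mm at the top, 60 mm high) standing on the bench beside the balance; origin at the centre of its foot. Leave it.
- weight: Steel calibration weight with a knob, 48 mm diameter, 66 mm high, 0.5 kg, standing on the bench beside the balance; origin at the centre of its foot. Leave it.
- jar: White capped sample jar, 60 mm diameter, 80 mm high, standing on the bench beside the balance; origin at the centre of its foot. Leave it.

How it is judged (in metres and radians):
On the way, in this order (a step that is already met when the one before it is completed fails the run):
1. both square keys are held down together by the fingers, beyond 2.5 mm of their 4 mm, for three seconds without a break (value of joint each of left_key, right_key above 0.0025 m and contact force between the fingers and left_key above 0.5 N and contact force between the fingers and right_key above 0.5 N), for 3 s.
2. with both square keys up again, the bar key is pressed by a finger beyond 2.5 mm of its 4 mm (value of joint each of left_key, right_key below 0.001 m and value of joint tare_bar above 0.0025 m and contact force between the fingers and tare_bar above 0.5 N), for 0.1 s.
At the end, for the whole second after the job is handed in: All keys are up (within 1 mm), the balance stands level within 15 mm of where it stood, the beaker stands upright and at rest on the pan, and the cone, weight and jar stand within 15 mm of their places (value of joint each of left_key, right_key, tare_bar, round_left, round_mid, round_right below 0.001 m and distance of each of balance, tare_bar_top, cone, weight, jar from where it was at the start of the episode below 0.015 m and angle between balance's own z axis and vertical below 0.05 rad and horizontal distance between beaker and pan below 0.06 m and angle between beaker's own z axis and vertical below 0.1 rad and linear speed of beaker below 0.02 m/s); the robot touches nothing.
It fails at once if a round key is pressed in by more than 1.5 mm (value of joint any of round_left, round_mid, round_right above 0.0015 m).
It fails at once if the robot touches the pan or the beaker (contact force between any of the fingers, the arm and pan above 1 N or contact force between any of the fingers, the arm and beaker above 1 N).
It fails at once if the balance is shoved by more than 15 mm, lifted or tipped (distance of balance from where it was at the start of the episode above 0.015 m or distance of pan from where it was at the start of the episode above 0.02 m or angle between balance's own z axis and vertical above 0.05 rad).
It fails at once if the cone, the weight or the jar is shifted or lifted by more than 15 mm (distance of any of cone, weight, jar from where it was at the start of the episode above 0.015 m).
It also fails if it takes over 45 s, if anything falls off the work surface, if the arm or the gripper's body presses on something with over 40 N, if the wrist force passes 120 N, or if a joint passes its speed limit or range.

## Working session

There is one attempt and no reset: what is moved stays moved. The work goes in short steps, Python scripts to look and compute and a tool call to move; the robot and the scene stay as the last step left them, time stands still between calls to the robot, and variables do not carry over. Pictures are saved under pics/ and viewed, at most 10 in all, crops included, and the job is handed in when it is done.

Besides the shell and the picture viewer there is one more tool, called after "Request:" as name([rows], argument=value, ...), one row to a line, values as JSON. send_rows: Moves the arm, as the interface text tells. Its arguments: {"type":"object","properties":{"increments":{"type":"array"},"grip":{"type":"number"},"grip_force":{"type":"number"}},"required":["increments"]}

```bash
mkdir -p pics; cat > h.py <<'E'
import numpy as np, cv2
from bench import r
def cloud(s):
    z=s["z_map"];h,w=z.shape
    K=np.array([[s["fx"],0,s["cx"]],[0,s["fy"],s["cy"]],[0,0,1]])
    u,v=np.meshgrid(np.arange(w),np.arange(h))
    p=cv2.undistortPoints(np.stack([u,v],-1).reshape(-1,1,2).astype(float),K,np.array(s["D"],float)).reshape(h,w,2)
    c=np.dstack([p[...,0]*z,p[...,1]*z,z,np.ones_like(z)])
    W=c@np.linalg.inv(np.array(s["view"])).T
    W=W[...,:3]; W[z==0]=np.nan
    return W
E
python3 - <<'E'
from h import *
for n in("side","top"):
    s=r.snapshot(n);cv2.imwrite(f"pics/{n}0.png",s["img"]);W=cloud(s);np.save(n+"0.npy",W)
    print(n,s["fx"],np.linalg.inv(np.array(s["view"])).round(2).tolist())
st=r.sense();print(st)
E
```

```text
side 366.5860534371048 [[-0.94, -0.23, 0.24, 452.81], [-0.33, 0.67, -0.66, 490.47], [-0.01, -0.7, -0.71, 575.0], [0.0, 0.0, 0.0, 1.0]]
top 418.9707719915806 [[0.03, -0.98, 0.18, 437.9], [-1.0, -0.03, 0.02, 28.32], [-0.01, -0.18, -0.98, 1059.4], [0.0, 0.0, 0.0, 1.0]]
{'time': 0.1, 'joint_pos': array([-7.61709436e+01,  7.51212642e+00,  8.53249328e+01, -8.39537236e-04,
        8.72621650e+01, -4.89132455e+00]), 'qd': array([-0.01340484, -0.04409811, -0.08911562, -0.13855418,  0.09591693,
       -0.01244711]), 'joint_efforts': array([ 1.70384021e-03, -5.70952427e+01, -5.01937795e+01, -1.74616898e-04,
        8.09466757e-03, -6.30303916e-06]), 'tool_pos': array([ 192.47984031, -567.745136  ,  230.31717046]), 'tcp_rot': array([-1.79901066e+02, -7.62500013e-03,  1.87204152e+01]), 'ft_force': array([-0.17404197, -0.02968572,  0.00282488]), 'wrist_torque': array([-0.00499552, -0.02330855, -0.01235878]), 'grip_force': 0.0, 'finger_gap': 85.25786721327707}
```

View pics/top0.png

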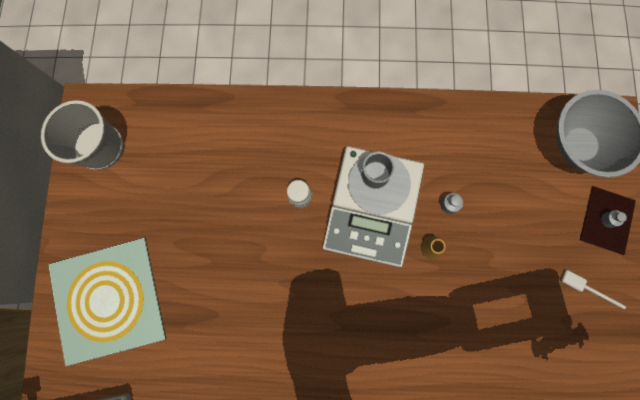

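View pics/side0.png

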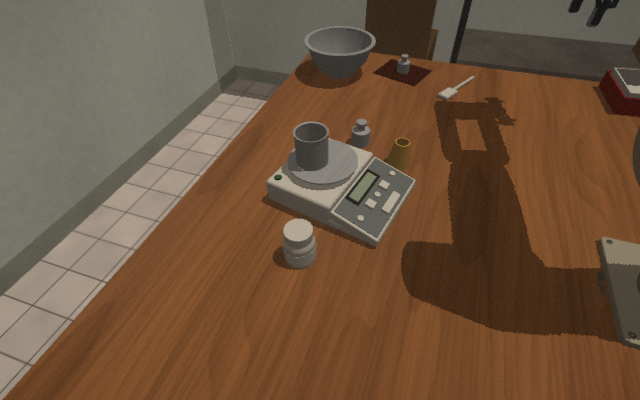

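Top view: square keys at about (354,236) and (380,241), bar at (364,251), cone at (438,246), jar at (299,193), beaker at (377,170). The side view shows the same layout, with squares at (371,203) and (384,184) and the bar at (391,202).

```bash
cat > m.py <<'E'
from h import *
M=np.array([[-82,32,45],[-82,-32,45],[-113,0,38],[-82,0,42.5],[-82,76,42.5],[-82,-76,42.5]],float)
seeds={"top":[(354,236),(380,241),(364,251),(367,238),(337,231),(397,245)],
"side":[(371,203),(384,184),(391,202),(377,194),(361,218),(392,173)]}
def fit(P,Q):
    a=P[:,:2]-P[:,:2].mean(0);b=Q[:,:2]-Q[:,:2].mean(0)
    th=np.arctan2((a[:,0]*b[:,1]-a[:,1]*b[:,0]).sum(),(a*b).sum())
    R=np.array([[np.cos(th),-np.sin(th)],[np.sin(th),np.cos(th)]])
    t=Q[:,:2].mean(0)-R@P[:,:2].mean(0)
    return th,R,t
if __name__=="__main__":
  for n in seeds:
    s=r.snapshot(n);W=cloud(s);g=cv2.cvtColor(s["img"],cv2.COLOR_BGR2GRAY)
    K=np.array([[s["fx"],0,s["cx"]],[0,s["fy"],s["cy"]],[0,0,1]]);V=np.array(s["view"])
    Q=[]
    for (u,v),m in zip(seeds[n],M):
        k=9 if m[0]==-113 else 6
        w=g[v-k:v+k+1,u-k:u+k+1];t=(int(w.max())+int(np.median(g[225:262,330:405] if n=="top" else g[180:230,350:405])))/2
        nl,lab,st,ce=cv2.connectedComponentsWithStats((w>t).astype(np.uint8))
        l=1+np.argmin([np.hypot(*(c-k)) for c in ce[1:]]); px=ce[l]+[u-k,v-k]
        ray=np.r_[cv2.undistortPoints(px.reshape(1,1,2),K,np.array(s["D"],float)).ravel(),1]
        C=np.linalg.inv(V);d=C[:3,:3]@ray;o=C[:3,3]
        p=o+d*(m[2]-o[2])/d[2];yy,xx=np.where(lab==l)
        q=np.nanmedian(W[yy+v-k,xx+u-k],0); Q.append(p); print(n,px.round(1),st[l,4],p.round(1),"depth",q.round(1))
    th,R,t=fit(M,np.array(Q));print(n,"yaw",np.degrees(th).round(2),"t",t.round(1),"res",(M[:,:2]@R.T+t-np.array(Q)[:,:2]).round(1).tolist())
    # beaker/cone/jar/weight cloud
    for nm,(u,v),k in (("beaker",(377,168),14),("cone",(438,246),12),("weight",(453,203),14),("jar",(299,193),14)):
        if n=="top":
            c=W[v-k:v+k,u-k:u+k].reshape(-1,3);hi=np.nanpercentile(c[:,2],99);c=c[c[:,2]>hi-10];print(nm,hi.round(),np.nanmin(c,0).round(),np.nanmax(c,0).round())
E
python3 m.py
```

```text
top [353.6 234.9] 56 [539.7 -20.1  45. ] depth [539.5 -20.1  44.4]
top [379.4 240.8] 57 [527.1 -83.   45. ] depth [526.8 -83.1  44.8]
top [364.  250.6] 130 [502.8 -46.4  38. ] depth [502.4 -46.6  36.7]
top [366.2 237.8] 20 [533.7 -51.2  42.5] depth [533.3 -50.8  42.2]
top [336.1 230.8] 21 [548.7  22.3  42.5] depth [548.4  22.6  41.5]
top [397.3 244.5] 22 [ 519.3 -126.5   42.5] depth [ 519.2 -126.3   42.3]
top yaw -11.13 t [614.1 -67.6] res [[0.1, -0.3], [0.4, -0.2], [0.4, 0.6], [-0.1, -0.6], [-0.4, 0.4], [-0.3, 0.1]]
beaker 155.0 [650. -94. 145.] [714. -33. 157.]
cone 63.0 [ 500. -238.   53.] [ 536. -201.   64.]
weight 67.0 [ 614. -279.   58.] [ 639. -253.   70.]
jar 83.0 [612.  92.  73.] [663. 143.  84.]
side [370.7 202.6] 65 [541.  -20.5  45. ] depth [540.6 -19.6  45.8]
side [384.  183.9] 56 [528.2 -82.9  45. ] depth [528.1 -82.   45.8]
side [390.7 201.7] 170 [504.4 -42.8  38. ] depth [504.4 -42.3  38. ]
side [377.2 193.4] 20 [535.2 -52.8  42.5] depth [534.9 -52.2  43. ]
side [360.4 217.2] 27 [550.6  21.9  42.5] depth [550.7  22.8  43.2]
side [392.  172.5] 18 [ 520.2 -126.8   42.5] depth [ 520.1 -126.    43.1]
side yaw -11.88 t [615.3 -68.6] res [[0.6, 0.1], [0.2, -0.2], [0.2, -2.5], [-0.2, 1.1], [0.0, 0.8], [-0.9, 0.7]]
```

```bash
cat > plan.py <<'E'
from h import *
from scipy.spatial.transform import Rotation as Ro
b=Ro.from_euler('z',-11.2,degrees=True)
T=np.array([614.7,-68.0,0])
a=np.radians(14)
x=np.array([np.cos(a),0,np.sin(a)]);z=np.array([np.sin(a),0,-np.cos(a)])
Rt=Ro.from_matrix(b.as_matrix()@np.column_stack([x,np.cross(z,x),z]))
def plan(target,back):
    s=r.sense();R=Ro.from_euler('xyz',s["tcp_rot"],degrees=True)
    P=b.apply(target)+T-Rt.as_matrix()[:,2]*back
    print("t",s["time"],"tcp",s["tool_pos"].round(1),"goal",P.round(1),"gap",round(s["finger_gap"],1),"F",s["ft_force"].round(2),"M",s["wrist_torque"].round(2))
    print("rotvec",(R.inv()*Rt).as_rotvec().round(4),"shift in target tool frame",Rt.inv().apply(P-s["tool_pos"]).round(2), "in current",R.inv().apply(P-s["tool_pos"]).round(2))
KEYS=np.array([-82,0,45.]);BAR=np.array([-113,0,38.])
E
python3 -c "from plan import *;plan(KEYS,60)"
```

```text
t 0.2 tcp [ 192.6 -567.9  230.7] goal [520.  -49.3 103.2] gap 85.5 F [-0.48  0.43 -0.3 ] M [-0.05 -0.02  0.02]
rotvec [-0.0649  0.2389  0.5195] shift in target tool frame [ 183.1  -572.4   176.99] in current [ 476.62 -385.96  127.91]
```

Request:
send_rows([
  [0,0,0,-0.013,0.0478,0.1039],
  [0,0,0,-0.013,0.0478,0.1039],
  [0,0,0,-0.013,0.0478,0.1039],
  [0,0,0,-0.013,0.0478,0.1039],
  [0,0,0,-0.013,0.0478,0.1039],
], grip=-0.16)

```text
time: 0.82
tool_pos: [192.5, -568.2, 231.1]
tcp_rot: [180.0, -14.1, -11.4]
ft_force: [-0.9, 0.7, -0.2]
finger_gap: 49.7
grip_force: 0.0
```

Request:
send_rows([
  [15,-45,7,0,0,0],
  [15,-45,7,0,0,0],
  [15,-45,7,0,0,0],
  [15,-45,7,0,0,0],
  [15,-45,7,0,0,0],
])

```text
time: 1.45
tool_pos: [316.5, -361.9, 215.0]
tcp_rot: [179.9, -14.0, -11.2]
ft_force: [0.6, -0.9, 0.4]
finger_gap: 49.4
grip_force: 0.0
```

Request:
send_rows([
  [15,-45,7,0,0,0],
  [15,-45,7,0,0,0],
  [15,-45,7,0,0,0],
  [15,-45,7,0,0,0],
  [15,-45,7,0,0,0],
])

```text
time: 2.08
tool_pos: [440.0, -157.0, 199.3]
tcp_rot: [179.9, -14.1, -11.2]
ft_force: [1.2, -0.8, -0.2]
finger_gap: 49.9
grip_force: 0.0
```

```bash
python3 -c "from plan import *;plan(KEYS,60)"
```

```text
t 2.075 tcp [ 440.  -157.   199.3] goal [520.  -49.3 103.2] gap 49.9 F [ 1.18 -0.83 -0.17] M [0.03 0.12 0.03]
rotvec [ 0.0013 -0.0012  0.0002] shift in target tool frame [  32.64 -121.24  107.17] in current [  32.53 -121.37  107.05]
```

Request:
send_rows([
  [11,-40,8,0,0,0],
  [11,-40,8,0,0,0],
  [10.6,-41.2,20,0,0,0],
  [0,0,35,0,0,0],
  [0,0,36,0,0,0],
])

```text
time: 2.7
tool_pos: [520.0, -49.9, 102.6]
tcp_rot: [179.9, -14.1, -11.1]
ft_force: [0.6, -0.2, -0.6]
finger_gap: 49.4
grip_force: 0.0
```

Request:
send_rows([
  [0,0,10,0,0,0],
  [0,0,5,0,0,0],
  [0,0,0,0,0,0],
  [0,0,0,0,0,0],
])

```text
time: 3.2
tool_pos: [523.9, -51.8, 90.2]
tcp_rot: [179.9, -14.2, -11.2]
ft_force: [0.7, -0.3, 0.5]
finger_gap: 49.5
grip_force: 0.0
```

```bash
python3 - <<'E'
from plan import *
plan(KEYS,0)
for n,(a,b,c,d) in (("side",(300,80,200,150)),("top",(310,150,130,130))):
    s=r.snapshot(n);cv2.imwrite(f"pics/{n}1.png",cv2.resize(s["img"][b:b+d,a:a+c],None,fx=3.5,fy=3.5,interpolation=2))
E
```

```text
t 3.2 tcp [523.9 -51.8  90.2] goal [534.3 -52.1  45. ] gap 49.5 F [ 0.66 -0.29  0.45] M [ 0.01  0.1  -0.02]
rotvec [ 0.0011 -0.0029 -0.    ] shift in target tool frame [-1.   -1.79 46.39] in current [-1.13 -1.84 46.38]
```

View pics/side1.png

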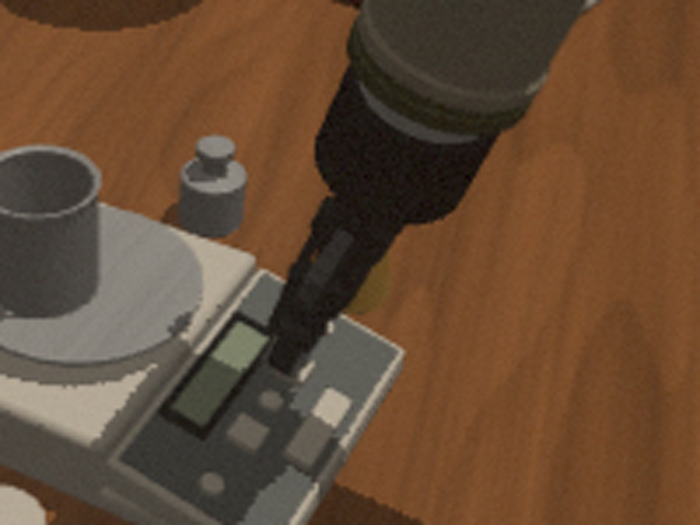

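The side crop shows the gripper above the panel, with a fingertip at about (287,370) in line with the square-key row. The beaker is well clear.

Request:
send_rows([
  [-1,-1.5,18,0,0,0],
  [0,0,18,0,0,0],
  [0,0,5,0,0,0],
  [0,0,0,0,0,0],
  [0,0,0,0,0,0],
])

```text
time: 3.92
tool_pos: [532.6, -51.9, 49.6]
tcp_rot: [179.9, -14.1, -11.2]
ft_force: [-1.6, -0.9, -0.1]
finger_gap: 49.6
grip_force: 0.0
```

```bash
python3 - <<'E'
from plan import *
plan(KEYS,0)
for n,(a,b,c,d) in (("side",(320,130,110,100)),("top",(310,180,110,100))):
    s=r.snapshot(n);cv2.imwrite(f"pics/{n}2.png",cv2.resize(s["img"][b:b+d,a:a+c],None,fx=5,fy=5,interpolation=2))
E
python3 -c "
import cv2,numpy as np
a,b=cv2.imread('pics/side2.png'),cv2.imread('pics/top2.png');cv2.imwrite('pics/c2.png',cv2.resize(np.hstack([a,b]),(800,364)))"
```

```text
t 3.925 tcp [532.6 -51.9  49.6] goal [534.3 -52.1  45. ] gap 49.6 F [-1.6  -0.91 -0.06] M [ 0.01  0.15 -0.04]
rotvec [ 0.001  -0.0019  0.0002] shift in target tool frame [ 0.44 -0.19  4.89] in current [ 0.43 -0.19  4.89]
```

View pics/c2.png

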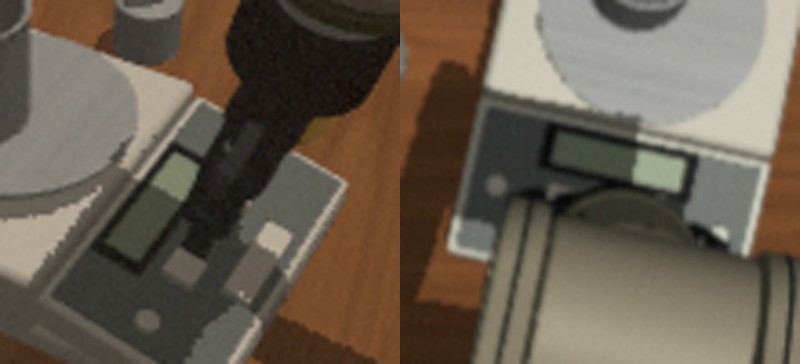

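The fingertip at about (197,250) hangs roughly 10 mm above the left square key at (185,265), in line with it. I'll lower until the force shows contact.

Request:
send_rows([
  [0,0,3,0,0,0],
  [0,0,2,0,0,0],
  [0,0,0,0,0,0],
])

```text
time: 4.4
tool_pos: [533.0, -52.0, 43.5]
tcp_rot: [179.9, -14.0, -11.2]
ft_force: [0.6, 1.2, -0.3]
finger_gap: 49.5
grip_force: 0.0
```

Request:
send_rows([
  [0,0,2,0,0,0],
  [0,0,0,0,0,0],
])

```text
time: 4.65
tool_pos: [533.8, -52.2, 41.9]
tcp_rot: [179.9, -14.0, -11.2]
ft_force: [-0.9, -0.3, 2.3]
finger_gap: 49.8
grip_force: 1.3
```

Request:
send_rows([
  [0,0,1.5,0,0,0],
  [0,0,0,0,0,0],
])

```text
time: 4.9
tool_pos: [534.2, -52.3, 40.6]
tcp_rot: [179.9, -14.0, -11.2]
ft_force: [-2.3, 0.3, 4.5]
finger_gap: 49.4
grip_force: 2.3
```

Request:
send_rows([
  [0,0,1.5,0,0,0],
  [0,0,0,0,0,0],
])

```text
time: 5.15
tool_pos: [534.6, -52.3, 39.1]
tcp_rot: [179.9, -14.0, -11.2]
ft_force: [-4.1, -0.1, 5.5]
finger_gap: 49.7
grip_force: 3.3
```

Request:
send_rows([
  [0,0,1.5,0,0,0],
  [0,0,0,0,0,0],
])

```text
time: 5.4
tool_pos: [534.8, -52.4, 38.3]
tcp_rot: [179.9, -14.0, -11.2]
ft_force: [-10.5, 2.0, 15.6]
finger_gap: 49.7
grip_force: 9.2
```

```bash
python3 -c "from plan import *;plan(KEYS,0)"
```

```text
t 5.4 tcp [534.8 -52.4  38.3] goal [534.3 -52.1  45. ] gap 49.7 F [-10.45   2.02  15.57] M [ 0.19  1.32 -0.12]
rotvec [ 0.0011 -0.0002  0.0004] shift in target tool frame [ 1.03 -0.2  -6.63] in current [ 1.03 -0.2  -6.63]
```

Both keys are at the stop. I'll ease off slightly and hold for more than 3 s.

Request:
send_rows([
  [-0.3,0,-0.3,0,0,0],
  [0,0,0,0,0,0],
  [0,0,0,0,0,0],
  [0,0,0,0,0,0],
  [0,0,0,0,0,0],
])

```text
time: 6.02
tool_pos: [534.8, -52.4, 38.4]
tcp_rot: [179.9, -14.1, -11.2]
ft_force: [-5.9, 0.8, 9.8]
finger_gap: 49.9
grip_force: 6.0
```

Request:
send_rows([
  [0,0,0,0,0,0],
  [0,0,0,0,0,0],
  [0,0,0,0,0,0],
  [0,0,0,0,0,0],
  [0,0,0,0,0,0],
])

```text
time: 6.65
tool_pos: [534.8, -52.3, 38.4]
tcp_rot: [179.9, -14.1, -11.2]
ft_force: [-6.7, 1.5, 9.8]
finger_gap: 49.6
grip_force: 6.0
```

```bash
python3 - <<'E'
from plan import *
plan(KEYS,0)
a,b,c,d=335,155,80,75
s=r.snapshot("side");cv2.imwrite("pics/side3.png",cv2.resize(s["img"][b:b+d,a:a+c],None,fx=7.5,fy=7.5,interpolation=2))
E
```

```text
t 6.65 tcp [534.8 -52.3  38.4] goal [534.3 -52.1  45. ] gap 49.6 F [-6.67  1.46  9.79] M [ 0.04  0.74 -0.01]
rotvec [ 0.001  -0.0011  0.0004] shift in target tool frame [ 1.08 -0.17 -6.54] in current [ 1.08 -0.17 -6.53]
```

View pics/side3.png

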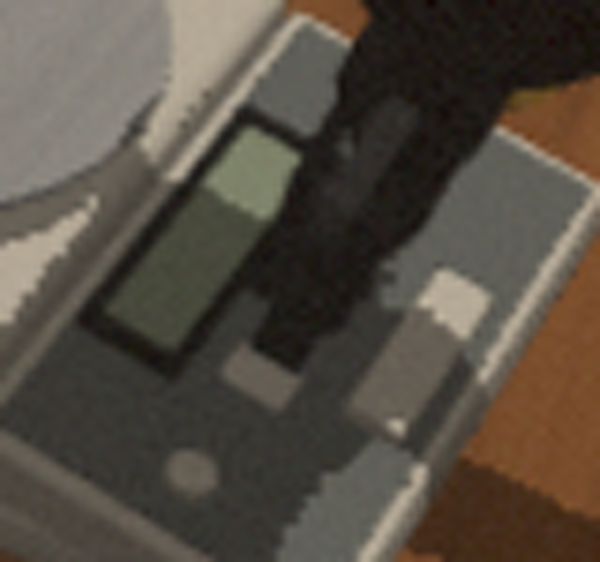

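The close-up shows the left fingertip at (280,355), resting on the inner half of the left square key at (262,378) and holding it down. The small x-moment means the load is shared evenly between the two keys. I'll keep holding.

Request:
send_rows([
  [0,0,0,0,0,0],
  [0,0,0,0,0,0],
  [0,0,0,0,0,0],
  [0,0,0,0,0,0],
  [0,0,0,0,0,0],
])

```text
time: 7.32
tool_pos: [534.7, -52.4, 38.4]
tcp_rot: [179.9, -14.1, -11.2]
ft_force: [-6.5, 0.6, 10.6]
finger_gap: 49.7
grip_force: 6.0
```

Request:
send_rows([
  [0,0,0,0,0,0],
  [0,0,0,0,0,0],
  [0,0,0,0,0,0],
  [0,0,0,0,0,0],
  [0,0,0,0,0,0],
])

```text
time: 7.95
tool_pos: [534.8, -52.4, 38.4]
tcp_rot: [179.9, -14.1, -11.2]
ft_force: [-6.7, 2.1, 11.3]
finger_gap: 49.5
grip_force: 6.0
```

Request:
send_rows([
  [0,0,0,0,0,0],
  [0,0,0,0,0,0],
  [0,0,0,0,0,0],
  [0,0,0,0,0,0],
  [0,0,0,0,0,0],
])

```text
time: 8.57
tool_pos: [534.8, -52.4, 38.4]
tcp_rot: [179.9, -14.1, -11.2]
ft_force: [-6.1, 1.1, 10.3]
finger_gap: 49.3
grip_force: 6.0
```

Request:
send_rows([
  [0,0,0,0,0,0],
  [0,0,0,0,0,0],
  [0,0,0,0,0,0],
  [0,0,0,0,0,0],
  [0,0,0,0,0,0],
])

```text
time: 9.2
tool_pos: [534.7, -52.4, 38.4]
tcp_rot: [179.9, -14.1, -11.2]
ft_force: [-5.4, 1.0, 10.3]
finger_gap: 49.6
grip_force: 6.0
```

Request:
send_rows([
  [0,0,0,0,0,0],
  [0,0,0,0,0,0],
  [0,0,0,0,0,0],
  [0,0,0,0,0,0],
  [0,0,0,0,0,0],
])

```text
time: 9.82
tool_pos: [534.7, -52.4, 38.4]
tcp_rot: [179.9, -14.1, -11.2]
ft_force: [-6.3, 1.9, 10.9]
finger_gap: 49.2
grip_force: 6.0
```

Request:
send_rows([
  [0,0,-8,0,0,0],
  [0,0,-20,0,0,0],
  [0,0,-20,0,0,0],
  [0,0,0,0,0,0],
])

```text
time: 10.32
tool_pos: [524.2, -50.2, 85.9]
tcp_rot: [179.9, -14.2, -11.2]
ft_force: [-0.3, -0.5, -0.0]
finger_gap: 49.4
grip_force: 0.0
```

Request:
send_rows([
  [0,0,0,0,0,0],
  [0,0,0,0,0,0],
  [0,0,0,0,0,0],
  [0,0,0,0,0,0],
  [0,0,0,0,0,0],
], grip=0.95)

```text
time: 10.95
tool_pos: [523.0, -50.0, 84.1]
tcp_rot: [179.9, -14.0, -11.2]
ft_force: [-0.5, 0.0, 0.2]
finger_gap: 2.2
grip_force: 0.0
```

```bash
python3 -c "from plan import *;plan(BAR,25)"
```

```text
t 10.95 tcp [523.  -50.   84.1] goal [497.9 -44.9  62.3] gap 2.2 F [-0.5   0.04  0.19] M [ 0.02  0.18 -0.06]
rotvec [ 0.001  -0.0004  0.0003] shift in target tool frame [-30.14  -0.15  15.04] in current [-30.15  -0.18  15.03]
```

Request:
send_rows([
  [-31,0,0,0,0,0],
  [0,0,15,0,0,0],
  [0,0,15,0,0,0],
  [0,0,0,0,0,0],
])

```text
time: 11.45
tool_pos: [500.2, -45.6, 46.0]
tcp_rot: [179.9, -13.9, -11.2]
ft_force: [0.6, 0.0, 0.1]
finger_gap: 2.0
grip_force: 0.0
```

```bash
python3 - <<'E'
from plan import *
plan(BAR,0)
a,b,c,d=335,155,80,75
s=r.snapshot("side");cv2.imwrite("pics/side4.png",cv2.resize(s["img"][b:b+d,a:a+c],None,fx=7.5,fy=7.5,interpolation=2))
E
```

```text
t 11.45 tcp [500.2 -45.6  46. ] goal [503.9 -46.1  38. ] gap 2.0 F [0.57 0.01 0.14] M [ 0.02  0.15 -0.02]
rotvec [0.0011 0.0021 0.0002] shift in target tool frame [ 1.66 -0.26  8.7 ] in current [ 1.68 -0.27  8.7 ]
```

View pics/side4.png

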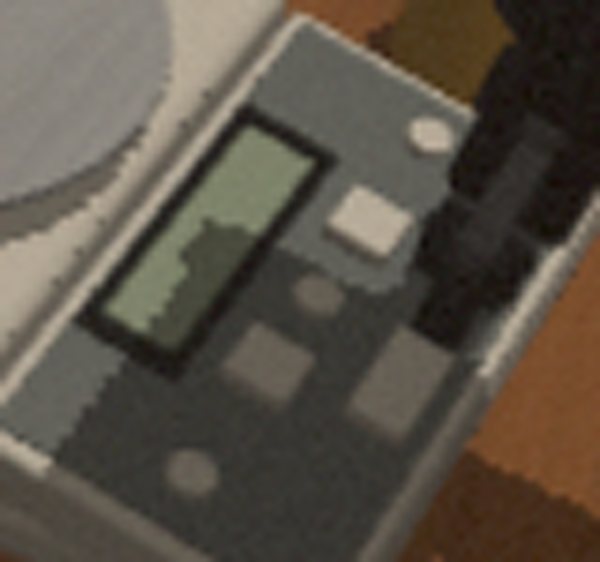

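The square keys at (265,360) and (370,222) are up again. The shut fingers at (450,330) are just above the bar at (400,380). I'll press down.

Request:
send_rows([
  [1,0,5,0,0,0],
  [0,0,3,0,0,0],
  [0,0,0,0,0,0],
])

```text
time: 11.88
tool_pos: [503.5, -46.2, 39.9]
tcp_rot: [179.9, -14.0, -11.2]
ft_force: [0.3, 0.9, -0.2]
finger_gap: 2.1
grip_force: 0.0
```

Request:
send_rows([
  [0,0,2,0,0,0],
  [0,0,0,0,0,0],
])

```text
time: 12.12
tool_pos: [503.9, -46.3, 38.1]
tcp_rot: [179.9, -14.0, -11.2]
ft_force: [0.1, 0.1, -0.8]
finger_gap: 2.1
grip_force: 0.0
```

Request:
send_rows([
  [0,0,1.5,0,0,0],
  [0,0,0,0,0,0],
])

```text
time: 12.38
tool_pos: [504.5, -46.4, 36.9]
tcp_rot: [179.9, -14.0, -11.2]
ft_force: [-0.9, 1.0, 2.1]
finger_gap: 2.0
grip_force: 0.9
```

Request:
send_rows([
  [0,0,1.5,0,0,0],
  [0,0,0,0,0,0],
])

```text
time: 12.62
tool_pos: [504.8, -46.5, 35.4]
tcp_rot: [179.9, -14.0, -11.2]
ft_force: [-1.4, 0.2, 2.6]
finger_gap: 1.9
grip_force: 1.5
```

Request:
send_rows([
  [0,0,1.5,0,0,0],
  [0,0,0,0,0,0],
  [0,0,0,0,0,0],
])

```text
time: 13.0
tool_pos: [505.2, -46.5, 34.1]
tcp_rot: [179.9, -14.0, -11.2]
ft_force: [-3.4, 0.1, 6.2]
finger_gap: 2.3
grip_force: 3.2
```

Request:
send_rows([
  [0,0,0.7,0,0,0],
  [0,0,0,0,0,0],
  [0,0,0,0,0,0],
])

```text
time: 13.38
tool_pos: [505.3, -46.5, 33.9]
tcp_rot: [179.9, -14.0, -11.2]
ft_force: [-9.0, 1.2, 14.7]
finger_gap: 2.0
grip_force: 8.1
```

Bar fully down. Retreating.

Request:
send_rows([
  [0,0,-5,0,0,0],
  [0,0,-20,0,0,0],
  [0,0,-40,0,0,0],
  [0,0,-40,0,0,0],
  [0,0,0,0,0,0],
])

```text
time: 14.0
tool_pos: [482.4, -41.9, 139.0]
tcp_rot: [179.9, -14.4, -11.2]
ft_force: [0.8, 0.4, -0.5]
finger_gap: 1.9
grip_force: 0.0
```

Request:
send_rows([
  [-20,0,-20,0,0,0],
  [-20,0,-20,0,0,0],
  [0,0,0,0,0,0],
  [0,0,0,0,0,0],
  [0,0,0,0,0,0],
])

```text
time: 14.62
tool_pos: [432.6, -32.1, 163.1]
tcp_rot: [179.9, -13.9, -11.2]
ft_force: [-0.3, 0.2, 0.3]
finger_gap: 1.8
grip_force: 0.0
```

```bash
python3 m.py | grep -v "^cone\|depth"; python3 - <<'E'
from h import *
s=r.snapshot("side");cv2.imwrite("pics/side5.png",s["img"]);print(r.sense()["ft_force"])
E
```

```text
top yaw -12.17 t [615.1 -70.3] res [[-4.5, -1.9], [1.0, -1.5], [3.1, 6.0], [1.2, -1.9], [-0.6, 0.1], [-0.3, -0.8]]
beaker 155.0 [649. -95. 145.] [713. -33. 157.]
weight 66.0 [ 613. -278.   57.] [ 639. -253.   69.]
jar 82.0 [612.  92.  73.] [663. 143.  84.]
side yaw -12.53 t [616.3 -71.9] res [[-4.6, -0.7], [1.0, -2.5], [3.7, 6.9], [1.3, -1.4], [-1.0, -0.8], [-0.5, -1.4]]
[ 0.49120078 -0.29784814  0.23480038]
```

View pics/side5.png

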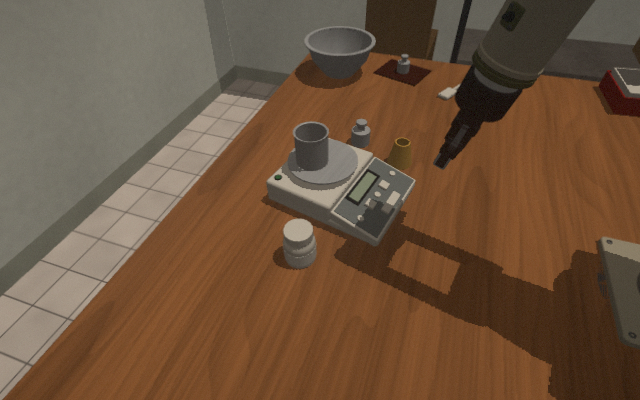

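The side view shows the balance at the same pixels as before, with the beaker, cone (402,150), weight and jar undisturbed and the gripper clear. The larger fit residuals come from the arm's shadow across the left key and bar; the unshadowed round keys have not moved.

```bash
python3 -c "from bench import r;print(r.hand_in())"
```

```text
the job is handed in; nothing more can be done
None
```

I held both square keys at their stops for about 4.5 s and let them up. I then pressed the tare bar fully down, withdrew the arm clear and handed the job in; no verdict came back.

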